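Hold a spring clip open over a proof board

TASK

Squeeze the red spring clip open, take it off the clip rack and bring it over the proof board so that its jaws gape astride the middle of the board's top edge, one jaw well down on each face and neither touching it, ready for the next proof to be slipped in. Finish while holding it there in the gripper, squeezed wide open: do not let the clip close, rest on the board or go. Leave the blue clip on the rack, the proof stand where it is, and everything else undisturbed.

Things in the scene. Friction and masses are not known exactly. Their poses are not given: they have to be found in the camera images.
- red_clip: Red spring clip like a big clothes peg, 24 mm wide, 60 g, upright on the rack, jaws down, biting its fin. Origin: centre of the hinge pin. z: up to the handles; y: along the pin and fin; x: across, the way handles and jaws move. The frame belongs to the lever whose handle and jaw are on the +x side: it tilts 0.28 rad about y when both handles are squeezed fully. Jaws end 38 mm below the pin.
- red_clip_handle_a (a point): Outer top end of the clip's handle on its +x side, 45 mm above the pin. The two handles (plates 4 mm thick, 24 mm wide, from 8 to 45 mm above the pin) splay up like a V: at rest 53 mm across the outer faces at the top, 32 mm low down. Squeezed fully, the outer faces stand parallel, 26 mm apart, at a firm stop.
- red_clip_handle_b (a point): The same on the other handle (-x side). Squeezing takes 5 N (start) to 9 N (fully open) on each handle near the top, more lower down; a grip of 20 to 30 N opens the clip fully and holds it firmly.
- red_clip_lever (a joint): How far the red clip is squeezed open: angle (rad) between its levers. 0 = biting the 5 mm fin, -0.1 shut on itself, 0.56 = fully open (stop), jaws gaping about 24 mm; the gap is about 5 mm + 34 mm per rad. A spring closes it.
- red_clip_jaw_a (a point): Gripping face of the red clip's jaw on the clip's +x side, 34 mm below the pin, mid-width; the jaw ends 4 mm below this point.
- red_clip_jaw_b (a point): Gripping face of the red clip's other jaw, likewise (-x side). Midway between the two jaw points lies the middle of the gape.
- blue_clip: Blue spring clip of the same size and axes, also biting the rack's fin, 60 to 120 mm from the red one (which of them is at which end varies). To be left alone.
- clip_rack: Aluminium base 76x220x14 mm, fixed to the table, with an upright steel fin along its y axis: 5 mm thick, 200 mm long, top 34 mm above the table. Origin: centre of the underside; z up. Clips stand with jaw ends on the base, pins 52 mm and handle tops 97 mm above the table. On the left or the right of the work area, turned up to 0.45 rad.
- proof_stand: Wooden slotted foot 64x160x24 mm with a stiff white proof board (four colour patches, a black bar) standing upright in it: 4 mm thick (x), 140 mm wide (y), its top edge 125 mm above the table. One piece of 0.9 kg, loose on the table. Origin: centre of the underside; x is square to the board, y along it, z up.
- board_top (a point): Middle of the board's top edge; axes as the stand's.
- blanks_16: bundle of clear plastic blanks, 130x65x115 mm, rear right. A bystander; origin at the centre of its underside.
- squeegee: wooden hand squeegee, 73x190x24 mm, lying at the left. A bystander; origin at the centre of its underside.
- pin_case: small flat grey case, 82x110x29 mm, left. A bystander; origin at the centre of its underside.
- ink_jar_b: black ink jar with yellow lid, 62 mm across, 70 mm high, right. A bystander; origin at the centre of its underside.
- ink_jar_c: white ink jar, 58 mm across, 62 mm high, at the back. A bystander; origin at the centre of its underside.
- blow_gun: red-handled air gun, 101x225x21 mm, lying at the back left. A bystander; origin at the centre of its underside.
Mind the look-alikes: they are no part of the job. Of the things that look like the red_clip, the smaller one is meant.

How it is judged:
On the way:
1. the red clip is squeezed open by the fingers and lifted clear of the rack (value of joint red_clip_lever above 0.35 rad and contact force between red_clip and clip_rack below 0.1 N and contact force between the fingers and red_clip above 2 N and height (world z) of red_clip above 0.085 m), for 0.2 s.
At the end, for the whole second after the job is handed in: Fingers hold the red clip (>2 N), still, open >0.35 rad; jaw points on opposite sides of the board, 3 mm or more off its mid-plane, 5 mm or more below its top, within 30 mm of its middle, pin parallel within 0.3 rad; no touch on board or rack; stand within 20 mm, blue clip within 15 mm of start (value of joint red_clip_lever above 0.35 rad and contact force between the fingers and red_clip above 2 N and ((x of red_clip_jaw_a in the frame of board_top above 0.003 m and x of red_clip_jaw_b in the frame of board_top below -0.003 m) or (x of red_clip_jaw_b in the frame of board_top above 0.003 m and x of red_clip_jaw_a in the frame of board_top below -0.003 m)) and z of each of red_clip_jaw_a, red_clip_jaw_b in the frame of board_top below -0.005 m and y of red_clip_jaw_a in the frame of board_top between -0.03 and 0.03 m and y of red_clip_jaw_b in the frame of board_top between -0.03 and 0.03 m and angle between the y axis of red_clip and the y axis of board_top, either way round below 0.3 rad and contact force between red_clip and proof_stand below 0.3 N and contact force between red_clip and clip_rack below 0.1 N and linear speed of red_clip below 0.03 m/s and distance of proof_stand from where it was at the start of the episode below 0.02 m and angle between proof_stand's own z axis and vertical below 0.1 rad and distance of blue_clip from where it was at the start of the episode below 0.015 m); the arm keeps its last pose, push and grip.
It fails at once if the proof stand is pushed more than 20 mm or tipped (distance of proof_stand from where it was at the start of the episode above 0.02 m or angle between proof_stand's own z axis and vertical above 0.15 rad).
It fails at once if the blue clip is moved more than 15 mm (distance of blue_clip from where it was at the start of the episode above 0.015 m).
It fails at once if a bystander is moved more than 30 mm (distance of any of blanks_16, squeegee, pin_case, ink_jar_b, ink_jar_c, blow_gun from where it was at the start of the episode above 0.03 m).
It also fails if it takes over 38 s, if anything falls off the work surface, if the arm or the gripper's body presses on something with over 40 N, if the wrist force passes 120 N, or if a joint passes its speed limit or range.

ROBOT

A 6-joint arm with a two-finger parallel gripper is mounted at the origin on a cart in front of the work surface, level with it; the furniture and walls round the work are solid. World frame = base frame: x ahead of the robot, y to its left, z up, the work surface at z = 0. Lengths are in m, angles in rad, forces in N, time in s.
With the tool pointing down it reaches from about 0.35 to 0.925 m from the base axis. Payload 6.4 kg.
Tool frame: the origin (TCP) lies between the finger pads; the fingertips stand ahead of it and the grasp point (between the pads) lies 11 mm behind it (manip.tips_ahead is the z of the fingertips in the tool frame, in m); z points along the fingers, y is the line along which they close (so a half turn about z gives the same grasp; the last joint's range is limited). The gripper opens to 94 mm and grips with 3 to 60 N. Pads are 16 mm wide; open, the fingers measure 119 mm over their backs; the gripper's body (75 mm by 177 mm) begins 78 mm behind the grasp point.
Start: joints at [1, 0.245, 1.558, -0, 1.339, -0.174], TCP at [0.251, 0.6, 0.213] pointing down, gripper open.
Joint ranges: [-3.13, 3.13], [-1.02, 2.26], [0.13, 2.54], [-0.95, 4.09], [0.21, 2.88], [-2.74, 2.74]. Speed limits (rad/s): [2.57, 2.57, 3.14, 3.14, 3.14, 3.14].

INTERFACE

Orientations are given as a 3x3 rotation matrix whose columns are the frame's x, y, z axes.
In Python, from rig import manip, optics gives the robot as it stands. The module is installed in compiled form; this text tells all that it offers.
- The arm moves only by the shell command python3 -m crank 'ROWS' [FORCE]. ROWS is a JSON object of lists of equal length, an entry for each row: "grip": the closure, from 0 (fully open) to 1 (shut); "delta_pos": the shift along the tool's x, y, z in m, a list of three; "rot": the turn, a rotation vector about the tool's x, y, z in degrees, a list of three. In form: {"grip": [grip, ...], "delta_pos": [[dx, dy, dz], ...], "rot": [[ax, ay, az], ...]}. A call has 1 to 5 rows; each row is the pose to reach, as a shift and turn from the pose commanded when the call began, along the tool's axes at that moment; what a row does not reach only later rows make up. A row lasts 1/10 s, in which the tool goes at most 50 mm and 8.59 degrees, less where a joint would pass 70% of its speed; a pose out of reach is approached as far as the arm can. A call with a gripper value outside its range is refused whole. The fingers move at their own pace and stop on an object; FORCE is the grip in N (left out, the last holds). Time passes only in rows, so rows that repeat a pose let the fingers close. It gives the time, the measured TCP pose, the force, the opening and the grip force at its end, in the units of the state.
- manip.read_state(): the state, without advancing time (a new reading comes with each control period).
- optics.get_image(name): name is "scene" or "side" or "wrist"; returns a dict with "img" (384x512x3 uint8, red, green, blue), "intrinsics" (3x3 intrinsics, pixels), "R" (3x3) and "t" (3): a world point X has camera coordinates R X + t; the wrist camera has in their place "hand_eye" (4x4, takes a point from camera to tool coordinates, whose origin is the TCP and whose axes are the flange's). Camera axes: x right, y down, z forward; pixel columns grow to the right and rows downward; lengths in m; the calibration is good to about 2 mm. A picture is of the moment at which its call begins: read the wrist's pose just before it. There is no depth.
- manip.hand_in(): hands the job in; it is judged then, once.
The state is a dict: "t": time; "joint_positions": joint angles; "dq": joint speeds; "joint_efforts": joint torques, N m; "tcp_pos": TCP position; "ee_rot": TCP orientation; "ft_force": force on the tool from outside, world axes, zero at the start; "ft_torque": the same for the moment, N m; "gripper_width": opening from 0.0 (shut) to 1.0 (fully open); "grasp_force": force on a finger pad.
Only numpy, scipy, OpenCV 4.12 (cv2) and the standard library are available. Lean on these libraries where they do the work, as an engineer would, in place of code of your own. Each camera call takes 0.05 s, during which the arm holds its last target. There are 200 camera calls.

## Working session

There is one attempt and no reset: what is moved stays moved. The work goes in short steps, Python scripts to look and compute and a shell command to move; the robot and the scene stay as the last step left them, time stands still between calls to the robot, and variables do not carry over. Pictures are saved under pics/ and viewed, at most 10 in all, crops included, and the job is handed in when it is done.

```bash
mkdir -p pics; cat > h.py <<'E'
import numpy as np, cv2
from rig import manip, optics
def shot(n):
    s=manip.read_state(); d=optics.get_image(n); im=d["img"]
    K=np.array(d["intrinsics"])
    if n=="wrist":
        H=np.array(d["hand_eye"]); T=np.eye(4); T[:3,:3]=s["ee_rot"]; T[:3,3]=s["tcp_pos"]
        M=T@H; R=M[:3,:3].T; t=-R@M[:3,3]
    else: R=np.array(d["R"]); t=np.array(d["t"])
    return im,K,R,t
def ray(p,K,R,t):
    d=R.T@np.linalg.inv(K)@np.array([p[0],p[1],1.]); return -R.T@t,d/np.linalg.norm(d)
def onz(p,z,c):
    o,d=ray(p,*c); return o+d*(z-o[2])/d[2]
def tri(*pc):
    A=np.zeros((3,3));b=np.zeros(3);L=[]
    for p,c in pc:
        o,d=ray(p,*c);P=np.eye(3)-np.outer(d,d);A+=P;b+=P@o;L.append((o,P))
    x=np.linalg.solve(A,b); return x,[float(np.linalg.norm(P@(x-o))) for o,P in L]
def proj(X,c):
    K,R,t=c; q=K@(R@np.array(X)+t); return q[:2]/q[2]
E
python3 - <<'E'
from h import *
import pickle
D={}
ims=[]
for n in ["scene","side"]:
    im,K,R,t=shot(n); D[n]=(im,K,R,t); ims.append(im); print(n,(-R.T@t).round(3))
pickle.dump(D,open("d0.pkl","wb"))
for n,im in zip(["scene","side"],ims): cv2.imwrite(f"pics/{n}0.png",cv2.resize(im,(800,600),interpolation=cv2.INTER_CUBIC)[:,:,::-1])
s=manip.read_state(); print(s, manip.tips_ahead)
E
```

```text
scene [-0.104 -1.114  0.749]
side [0.475 1.228 0.86 ]
{'t': 0.1, 'joint_positions': array([ 9.99898282e-01,  2.45733880e-01,  1.55882627e+00,  1.98128499e-05,
        1.33867795e+00, -1.74081543e-01]), 'dq': array([ 0.00078235, -0.00050737, -0.00259581, -0.00133964,  0.00116553,
        0.00132852]), 'joint_efforts': array([ 6.22335192e-04, -4.16912413e+01, -3.15526378e+01,  6.87098200e-02,
        3.09565268e-02, -7.75438866e-05]), 'tcp_pos': array([0.25092273, 0.59908013, 0.21249754]), 'ee_rot': array([[-9.22294132e-01,  3.86487664e-01, -9.05404563e-04],
       [ 3.86488605e-01,  9.22293158e-01, -1.37408779e-03],
       [ 3.03980452e-04, -1.61724165e-03, -9.99998646e-01]]), 'ft_force': array([ 0.69675845, -0.34968205, -0.74665821]), 'ft_torque': array([-0.03313551, -0.00664042, -0.00014501]), 'grasp_force': 0.0, 'gripper_width': 0.9987942324497788} 0.008
```

View pics/scene0.png

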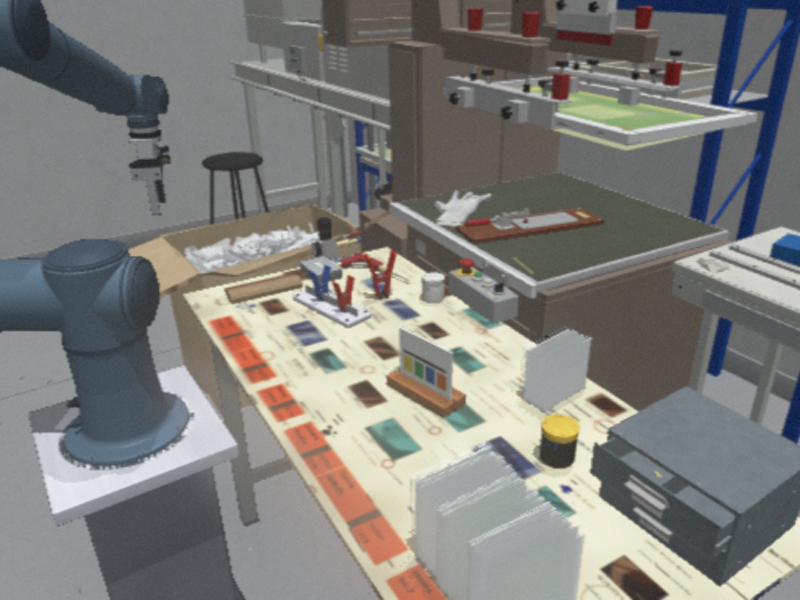

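View pics/side0.png

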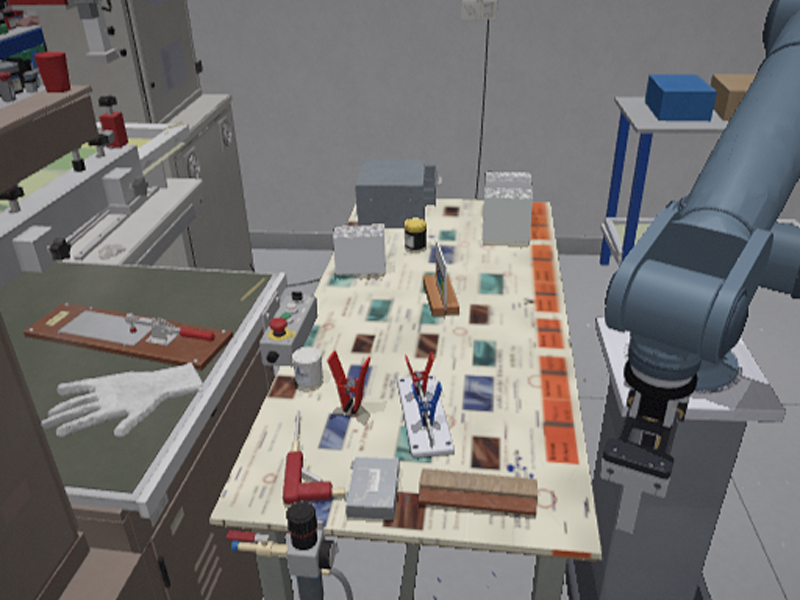

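Scene view (800-px coordinates): the small red clip is on the white rack at (343,292), with the blue clip at (320,280). Side view: small red clip (420,370), blue clip (430,405), board (442,265).
Candidates for the red clip:
- The small one on the rack: scene (343,292), side (420,370).
- The big red clip standing on the table: scene (382,272), side (348,382).
- The blow gun handle: side (295,478).
- The toggle-clamp handle on the other bench.

I choose the small one on the rack and will check it in a close crop.

```bash
python3 - <<'E'
from h import *
import pickle
D=pickle.load(open("d0.pkl","rb"))
B={"scene":(180,140,310,270),"side":(200,130,330,330)}
out=[]
for n in D:
    im,*c=D[n]; x0,y0,x1,y1=B[n]
    hsv=cv2.cvtColor(im,cv2.COLOR_RGB2HSV)
    h,s,v=cv2.split(hsv)
    red=(((h<8)|(h>170))&(s>140)&(v>60)).astype(np.uint8); blue=((h>105)&(h<128)&(s>120)&(v>50)).astype(np.uint8)
    for nm,m in(("red",red),("blue",blue)):
        k,l,st,ce=cv2.connectedComponentsWithStats(m)
        for i in range(1,k):
            if st[i,4]>25 and x0<ce[i][0]<x1 and y0<ce[i][1]<y1:
                print(n,nm,st[i],ce[i].round(1),"at z=.06:",onz(ce[i],.06,c).round(3))
cs=D["scene"][0][155:215,180:270]; sd=D["side"][0][210:300,205:300]
out=np.hstack([cv2.resize(cs,(450,300),interpolation=cv2.INTER_CUBIC),cv2.resize(sd,(317,300),interpolation=cv2.INTER_CUBIC)])
b=D["scene"][0][200:270,235:310]; b2=D["side"][0][145:210,255:310]
o2=np.hstack([cv2.resize(b,(321,300),interpolation=cv2.INTER_CUBIC),cv2.resize(b2,(254,300),interpolation=cv2.INTER_CUBIC),np.zeros((300,192,3),np.uint8)])
cv2.imwrite("pics/crop.png",np.vstack([out,o2])[:,:,::-1])
E
```

```text
scene red [299 140  14   5  39] [305.6 141.7] at z=.06: [1.103 0.354 0.06 ]
scene red [246 160   7  21  40] [249.3 170.4] at z=.06: [0.708 0.223 0.06 ]
scene red [296 166   7   5  26] [298.5 167.8] at z=.06: [0.886 0.13  0.06 ]
scene red [222 177   4  13  29] [223.2 182.8] at z=.06: [0.565 0.181 0.06 ]
scene red [177 259  16   9  89] [184.5 263.2] at z=.06: [ 0.233 -0.206  0.06 ]
side red [210 225  14  36 202] [216.7 241.5] at z=.06: [0.688 0.182 0.06 ]
side red [270 225   7  26  68] [273. 237.] at z=.06: [0.523 0.151 0.06 ]
side red [224 229  13  34 138] [229.9 246.4] at z=.06: [0.646 0.203 0.06 ]
side blue [274 245   9  26  78] [277.9 256.6] at z=.06: [0.505 0.242 0.06 ]
side blue [264 246   9  20  38] [267.7 256.5] at z=.06: [0.534 0.243 0.06 ]
```

View pics/crop.png

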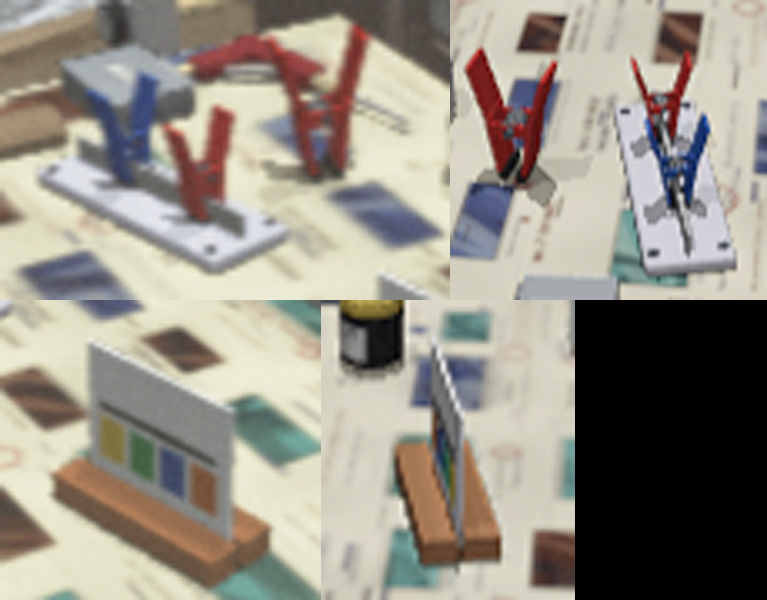

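The crop confirms it: the small red clip (scene crop 200,165; side crop 660,85) bites the rack's fin next to the blue one, and the bigger red clip stands on the table. I'll triangulate the handle tops and the board's top corners.

```bash
python3 - <<'E'
from h import *
import pickle
D=pickle.load(open("d0.pkl","rb"))
S=D["scene"][1:];Q=D["side"][1:]
for n,a,b in [("handle -x",(214.4,180),(276.4,226.5)),("handle +x",(225.6,177.4),(260.2,228)),("board far",(289.2,225.2),(279.2,154.7)),("board near",(255.6,210),(285.7,171)),
 ("big -x",(180+272/5,155+45/5),(205+100/3.333,210+65/3.333)),("big +x",(180+358/5,155+30/5),(205+22/3.333,210+52/3.333)),
 ("blue -x",(180+95/5,155+95/5),(205+255/3.333,210+117/3.333)),("blue +x",(180+145/5,155+75/5),(205+200/3.333,210+120/3.333))]:
    x,r=tri((a,S),(b,Q)); print(n,x.round(3),np.round(r,4))
# rack base corners (z=.014) from side and scene
for p in [(205+165/3.333,210+105/3.333),(205+237/3.333,210+100/3.333),(205+287/3.333,210+262/3.333),(205+197/3.333,210+270/3.333)]: print("rack side",onz(p,.014,Q).round(3))
for p in [(180+38/5,155+180/5),(180+212/5,155+265/5),(180+288/5,155+232/5)]: print("rack scene",onz(p,.014,S).round(3))
E
```

```text
handle -x [0.513 0.149 0.098] [0.0005 0.0005]
handle +x [0.561 0.153 0.094] [0.0009 0.0009]
board far [ 0.522 -0.289  0.12 ] [0.0028 0.0028]
board near [ 0.493 -0.159  0.12 ] [0.0013 0.0013]
big -x [0.628 0.198 0.117] [0.0011 0.0011]
big +x [0.698 0.184 0.117] [0.0015 0.0015]
blue -x [0.495 0.235 0.095] [0.0008 0.0008]
blue +x [0.541 0.243 0.097] [0.0004 0.0004]
rack side [0.582 0.115 0.014]
rack side [0.515 0.104 0.014]
rack side [0.466 0.319 0.014]
rack side [0.539 0.333 0.014]
rack scene [0.46  0.282 0.014]
rack scene [0.506 0.083 0.014]
rack scene [0.576 0.096 0.014]
```

Heights check out: handles 94–98 mm against 97, board top 120 against 125. The clip is at about (0.537, 0.151), turned about 0.2 rad. The board's middle is at about (0.508, -0.224), turned about 0.22 rad. I'm setting out.

```bash
python3 -m crank '{"grip":[0,0,0,0,0],"delta_pos":[[-0.036,-0.025,-0.008],[-0.072,-0.05,-0.016],[-0.108,-0.075,-0.024],[-0.144,-0.1,-0.032],[-0.18,-0.125,-0.04]],"rot":[[0,0,0],[0,0,0],[0,0,0],[0,0,0],[0,0,0]]}'
python3 -m crank '{"grip":[0,0,0,0,0],"delta_pos":[[-0.036,-0.025,0],[-0.072,-0.05,0],[-0.108,-0.075,0],[-0.144,-0.1,0],[-0.18,-0.125,0]],"rot":[[0,0,0],[0,0,0],[0,0,0],[0,0,0],[0,0,0]]}'
```

```text
t: 0.6
tcp_pos: [0.3693, 0.413, 0.2533]
ee_rot: [[-0.922, 0.386, -0.0], [0.386, 0.922, -0.0], [0.0, -0.001, -1.0]]
ft_force: [1.4, 0.7, -0.3]
gripper_width: 1.0
grasp_force: 0.0
t: 1.1
tcp_pos: [0.487, 0.2281, 0.2531]
ee_rot: [[-0.922, 0.386, -0.0], [0.386, 0.922, -0.0], [0.0, -0.0, -1.0]]
ft_force: [-0.2, -0.1, 0.2]
gripper_width: 0.995
grasp_force: 0.0
```

```bash
python3 -m crank '{"grip":[0,0,0,0,0],"delta_pos":[[-0.02,-0.014,0],[-0.04,-0.028,0],[-0.06,-0.04,0],[-0.077,-0.053,0],[-0.077,-0.053,0]],"rot":[[0,0,8],[0,0,16],[0,0,24],[0,0,32],[0,0,40]]}'
python3 -m crank '{"grip":[0,0,0],"delta_pos":[[0,0,0],[0,0,0],[0,0,0]],"rot":[[0,0,8],[0,0,16],[0,0,16]]}'
python3 - <<'E'
from h import *
import pickle
im,*c=shot("wrist"); pickle.dump((im,*c),open("w1.pkl","wb"))
print("cam",(-c[1].T@c[2]).round(3), "pred handles px",proj([.513,.149,.097],c).round(0),proj([.561,.153,.097],c).round(0))
cv2.imwrite("pics/w1.png",cv2.resize(im,(800,600),interpolation=cv2.INTER_CUBIC)[:,:,::-1])
E
```

```text
t: 1.6
tcp_pos: [0.5379, 0.1491, 0.2528]
ee_rot: [[-0.45, 0.893, -0.001], [0.893, 0.45, -0.001], [-0.0, -0.001, -1.0]]
ft_force: [-0.9, -0.3, -0.5]
gripper_width: 0.999
grasp_force: 0.0
t: 1.9
tcp_pos: [0.5369, 0.1511, 0.253]
ee_rot: [[-0.195, 0.981, -0.001], [0.981, 0.195, -0.0], [0.0, -0.001, -1.0]]
ft_force: [-0.3, 0.3, 0.2]
gripper_width: 0.997
grasp_force: 0.0
cam [0.523 0.218 0.425] pred handles px [228. 176.] [275. 181.]
```

View pics/w1.png

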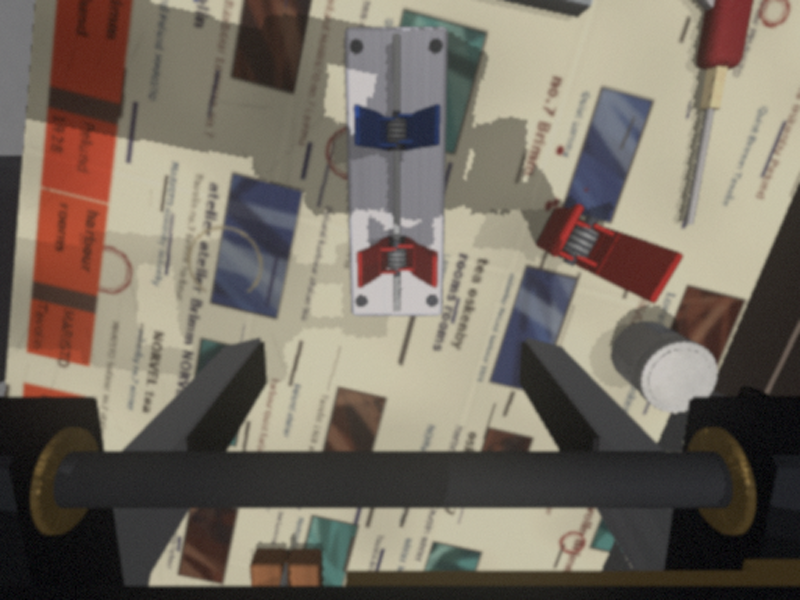

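The wrist view shows the rack upright in the image, so the tool is aligned. The red handles' outer ends are at (359,269) and (436,269), the blue clip is at (397,130), and the big clip is off to the right with enough room. I'll refine the clip's centre.

```bash
python3 - <<'E'
from h import *
import pickle
D=pickle.load(open("d0.pkl","rb")); im,*c=pickle.load(open("w1.pkl","rb"))
S=D["scene"][1:];Q=D["side"][1:]
k=.64
L=(359*k,269*k);Rr=(436*k,269*k)
for n,w,a,b in [("-x",L,(214.4,180),(276.4,226.5)),("+x",Rr,(225.6,177.4),(260.2,228))]:
    x,r=tri((w,c),(a,S),(b,Q)); print(n,x.round(4),np.round(r,4), "plane .097:",onz(w,.097,c).round(4))
s=manip.read_state(); E=np.array(s["ee_rot"]); P=np.array(s["tcp_pos"])
m=(onz(L,.097,c)+onz(Rr,.097,c))/2; print("mid",m, "tool delta",(E.T@(m-P)).round(4), "span",np.linalg.norm(onz(L,.097,c)-onz(Rr,.097,c)))
for z,p in [(.014,(347,30)),(.014,(352,317)),(.014,(445,30)),(.014,(441,314)),(.117,(540,240)),(.034,(396,35)),(.034,(397,310))]: print(p,(E.T@(onz((p[0]*k,p[1]*k),z,c)-P)).round(4))
E
```

```text
-x [0.5138 0.1514 0.0977] [0.0016 0.0014 0.0016] plane .097: [0.5139 0.1529 0.097 ]
+x [0.5626 0.1585 0.0936] [0.0036 0.0029 0.0036] plane .097: [0.5628 0.1626 0.097 ]
mid [0.53835183 0.15777755 0.097     ] tool delta [0.0062 0.0028 0.1561] span 0.04978678683493781
(347, 30) [ 0.1676 -0.0329  0.2391]
(352, 317) [-0.0497 -0.0341  0.2391]
(445, 30) [0.1674 0.0385 0.239 ]
(441, 314) [-0.0474  0.0396  0.239 ]
(540, 240) [0.0273 0.088  0.136 ]
(396, 35) [0.1595 0.0027 0.2191]
(397, 310) [-0.0384  0.003   0.2191]
```

```bash
python3 -m crank '{"grip":[0,0,0,0,0],"delta_pos":[[0.005,0.003,0.03],[0.005,0.003,0.07],[0.005,0.003,0.1],[0.005,0.003,0.13],[0.005,0.003,0.13]],"rot":[[0,0,0],[0,0,0],[0,0,0],[0,0,0],[0,0,0]]}'
python3 -m crank '{"grip":[0,0,0,0],"delta_pos":[[0,0,0.02],[0,0,0.04],[0,0,0.051],[0,0,0.051]],"rot":[[0,0,0],[0,0,0],[0,0,0],[0,0,0]]}'
python3 - <<'E'
from h import *
o=[]
im,*c=shot("scene"); o.append(cv2.resize(im[140:220,170:270],(400,320),interpolation=cv2.INTER_CUBIC))
im,*c=shot("side"); o.append(cv2.resize(im[190:290,205:330],(400,320),interpolation=cv2.INTER_CUBIC))
cv2.imwrite("pics/g.png",np.hstack(o)[:,:,::-1])
E
```

```text
t: 2.45
tcp_pos: [0.5355, 0.1564, 0.1187]
ee_rot: [[-0.198, 0.98, -0.009], [0.98, 0.198, -0.001], [0.001, -0.009, -1.0]]
ft_force: [-0.1, -0.2, -0.7]
gripper_width: 0.998
grasp_force: 0.0
t: 2.85
tcp_pos: [0.5386, 0.1567, 0.072]
ee_rot: [[-0.196, 0.981, -0.002], [0.981, 0.196, -0.0], [0.0, -0.002, -1.0]]
ft_force: [-1.0, -0.9, 0.9]
gripper_width: 1.003
grasp_force: 0.0
```

View pics/g.png

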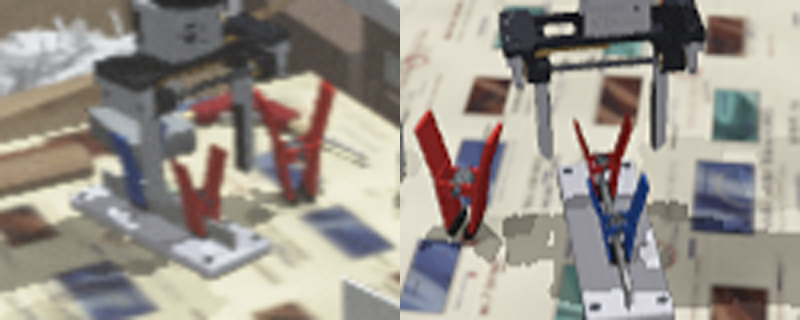

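The fingers stand either side of the red clip with their tips at about mid-handle height (side crop: tips at (545,155) and (658,150), clip at (605,150)). I'm squeezing.

```bash
python3 -m crank '{"grip":[1,1,1,1,1],"delta_pos":[[0,0,0],[0,0,0],[0,0,0],[0,0,0],[0,0,0]],"rot":[[0,0,0],[0,0,0],[0,0,0],[0,0,0],[0,0,0]]}' 26
python3 -m crank '{"grip":[1,1,1,1,1],"delta_pos":[[0,0,0],[0,0,0],[0,0,0],[0,0,0],[0,0,0]],"rot":[[0,0,0],[0,0,0],[0,0,0],[0,0,0],[0,0,0]]}' 26
```

```text
t: 3.45
tcp_pos: [0.5392, 0.1566, 0.0726]
ee_rot: [[-0.195, 0.981, 0.0], [0.981, 0.195, -0.0], [-0.0, 0.0, -1.0]]
ft_force: [0.5, -0.3, 0.5]
gripper_width: 0.614
grasp_force: 0.0
t: 3.95
tcp_pos: [0.5398, 0.1566, 0.0746]
ee_rot: [[-0.196, 0.981, 0.001], [0.981, 0.196, -0.0], [-0.0, 0.0, -1.0]]
ft_force: [-3.9, -0.7, 11.5]
gripper_width: 0.278
grasp_force: 26.0
```

The opening is 26 mm, so the clip is fully open. I'm lifting straight up.

```bash
python3 -m crank '{"grip":[1,1,1,1,1],"delta_pos":[[0,0,-0.01],[0,0,-0.025],[0,0,-0.04],[0,0,-0.055],[0,0,-0.07]],"rot":[[0,0,0],[0,0,0],[0,0,0],[0,0,0],[0,0,0]]}' 26
python3 -m crank '{"grip":[1,1,1,1,1],"delta_pos":[[0,0,-0.025],[0,0,-0.05],[0,0,-0.075],[0,0,-0.08],[0,0,-0.08]],"rot":[[0,0,0],[0,0,0],[0,0,0],[0,0,0],[0,0,0]]}' 26
python3 - <<'E'
from h import *
import pickle
im,*c=shot("wrist"); pickle.dump((im,*c),open("w2.pkl","wb"))
o=[cv2.resize(im,(400,300))]
D={}
for n,(x0,y0,x1,y1) in {"scene":(170,110,290,200),"side":(205,140,325,230)}.items():
    im,*c=shot(n); o.append(cv2.resize(im[y0:y1,x0:x1],(400,300),interpolation=cv2.INTER_CUBIC))
o.append(o[0]*0)
cv2.imwrite("pics/l.png",np.vstack([np.hstack(o[:2]),np.hstack(o[2:])])[:,:,::-1])
E
```

```text
t: 4.45
tcp_pos: [0.5394, 0.1567, 0.1442]
ee_rot: [[-0.195, 0.981, 0.001], [0.981, 0.195, 0.0], [-0.0, 0.001, -1.0]]
ft_force: [-0.1, 0.6, -0.6]
gripper_width: 0.28
grasp_force: 26.0
t: 4.95
tcp_pos: [0.5396, 0.1567, 0.2237]
ee_rot: [[-0.195, 0.981, 0.002], [0.981, 0.195, 0.0], [-0.0, 0.002, -1.0]]
ft_force: [-0.2, 0.2, -1.0]
gripper_width: 0.279
grasp_force: 26.0
```

View pics/l.png

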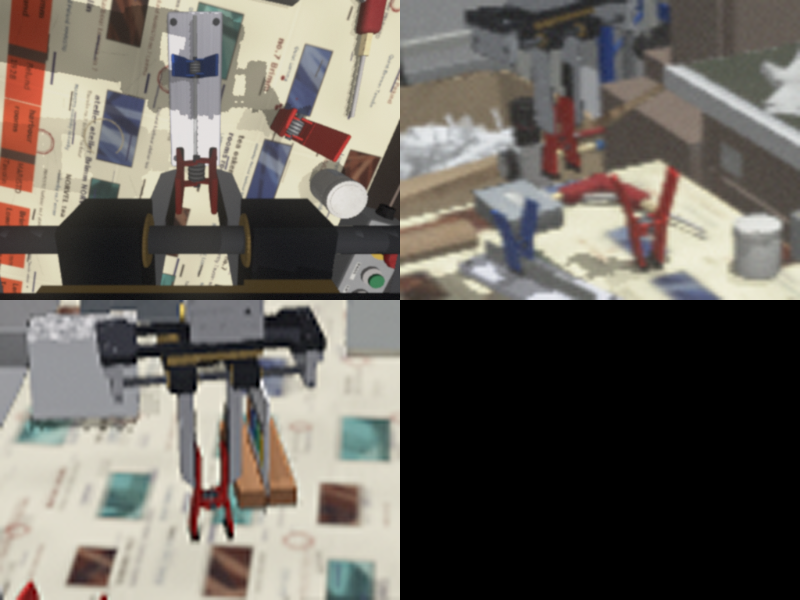

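The clip is held upright and fully open, and the blue clip stays on the rack. I'm carrying it over the board at height.

```bash
python3 -m crank '{"grip":[1,1,1,1,1],"delta_pos":[[-0.03,-0.01,0],[-0.07,-0.02,0],[-0.11,-0.032,0],[-0.15,-0.043,0],[-0.19,-0.055,0]],"rot":[[0,0,0],[0,0,0],[0,0,0],[0,0,0],[0,0,0]]}' 26
python3 -m crank '{"grip":[1,1,1,1,1],"delta_pos":[[-0.04,-0.01,0],[-0.08,-0.02,0],[-0.12,-0.032,0],[-0.15,-0.043,0],[-0.177,-0.051,0]],"rot":[[0,0,0],[0,0,0],[0,0,0],[0,0,0],[0,0,0]]}' 26
python3 -m crank '{"grip":[1,1],"delta_pos":[[0,0,0],[0,0,0]],"rot":[[0,0,0],[0,0,0]]}' 26
python3 - <<'E'
from h import *
import pickle
A={}
for n in ["wrist","scene","side"]: A[n]=shot(n)
pickle.dump(A,open("a3.pkl","wb"))
o=[cv2.resize(A["wrist"][0],(400,300))]
for n,(x0,y0,x1,y1) in {"scene":(220,150,320,225),"side":(240,110,320,170)}.items():
    o.append(cv2.resize(A[n][0][y0:y1,x0:x1],(400,300),interpolation=cv2.INTER_CUBIC))
o.append(cv2.resize(A["wrist"][0][150:270,180:340],(400,300)))
cv2.imwrite("pics/b.png",np.vstack([np.hstack(o[:2]),np.hstack(o[2:])])[:,:,::-1])
E
```

```text
t: 5.6
tcp_pos: [0.5212, -0.0417, 0.2209]
ee_rot: [[-0.196, 0.981, -0.002], [0.981, 0.196, 0.001], [0.001, -0.002, -1.0]]
ft_force: [0.2, 0.2, -0.5]
gripper_width: 0.276
grasp_force: 26.0
t: 6.1
tcp_pos: [0.5056, -0.2253, 0.2207]
ee_rot: [[-0.194, 0.981, -0.002], [0.981, 0.194, 0.002], [0.002, -0.002, -1.0]]
ft_force: [0.8, 0.5, -0.8]
gripper_width: 0.277
grasp_force: 26.0
t: 6.3
tcp_pos: [0.5062, -0.2237, 0.221]
ee_rot: [[-0.194, 0.981, -0.002], [0.981, 0.194, 0.002], [0.002, -0.002, -1.0]]
ft_force: [0.2, 0.4, -0.2]
gripper_width: 0.273
grasp_force: 26.0
```

View pics/b.png

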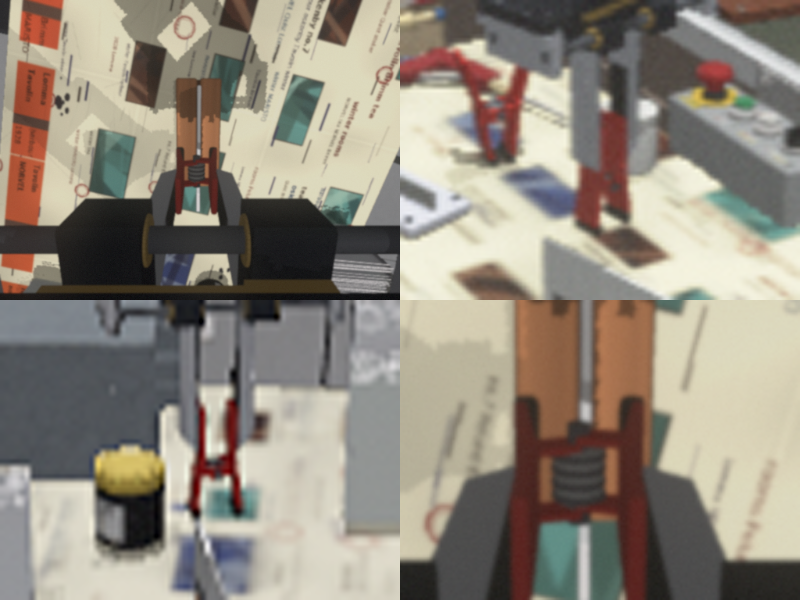

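The wrist crop (lower right) shows the board's top edge as a line at x≈586, from y=310 to 590. It runs between the jaws, parallel to the clip and close to the clip's centre line at x≈580. I'll compute the offset at z = 0.125 and check the jaw heights.

```bash
python3 - <<'E'
from h import *
import pickle
A=pickle.load(open("a3.pkl","rb")); D=pickle.load(open("d0.pkl","rb"))
im,*c=A["wrist"]; s=manip.read_state(); E=np.array(s["ee_rot"]);P=np.array(s["tcp_pos"])
tool=lambda X:(E.T@(X-P)).round(4)
for r in (115,130,150,165,245,260):
    print(r,im[r,244:266].mean(1).round().astype(int))
for p in [(254.4,160),(254.4,250),(254.5,102)]: print("board",tool(onz(p,.125,c)))
for k in ("near end",): print(k,onz((254.5,102),.125,c).round(4))
# jaws: scene crop x4 origin(220,150); side crop x5 origin(240,110)
S=A["scene"][1:];Q=A["side"][1:]
a=[(220+185/4,150+228/4),(220+218/4,150+215/4)]; b=[(240+238/5,110+215/5),(240+195/5,110+213/5)]
for n,p,q in zip(("-x jaw end","+x jaw end"),a,b):
    x,r=tri((p,S),(q,Q)); print(n,x.round(4),np.round(r,4),tool(x))
im0=im[60:130,225:285]
E
```

```text
115 [ 57  60  59  62  58  59  60  68  99 125 139 145 136 111  83  73  79  79
  81  79  75  77]
130 [ 58  60  61  62  60  60  58  64  95 125 140 141 128  99  77  75  78  78
  80  78  79  78]
150 [ 63  62  62  68  75  79  74  75  99 128 142 140 121  91  80  82  86  90
 106 119 121 122]
165 [101 100 102 102 101  98  89  82 100 128 141 137 117  87  86 104 124 127
 125 123 123 123]
245 [127 124 124 123 124 122 125 148 181 195 185 153 104  89  85  85  85  85
  86  84  85  82]
260 [117 108 102  98  94  93 109 151 195 208 201 165 113  90  86  84  86  83
  85  83  86  90]
board [0.027  0.0014 0.0969]
board [-0.0523  0.0013  0.0968]
board [0.0729 0.0016 0.0969]
near end [ 0.4939 -0.1509  0.125 ]
-x jaw end [ 0.4891 -0.2223  0.1596] [0.0021 0.0021] [ 0.0039 -0.0172  0.0622]
+x jaw end [ 0.5194 -0.2213  0.1608] [0.0015 0.0015] [-0.0011  0.0127  0.061 ]
```

Offsets are small: y +1.5 mm, x +2 mm, parallel. The jaw ends are 60 mm below the TCP, as expected. I'm lowering 55 mm, so the jaw points sit about 15 mm below the top edge.

```bash
python3 -m crank '{"grip":[1,1,1,1,1],"delta_pos":[[0.002,0.0015,0],[0.002,0.0015,0.01],[0.002,0.0015,0.02],[0.002,0.0015,0.03],[0.002,0.0015,0.03]],"rot":[[0,0,0],[0,0,0],[0,0,0],[0,0,0],[0,0,0]]}' 26
python3 -m crank '{"grip":[1,1,1,1,1],"delta_pos":[[0,0,0.008],[0,0,0.016],[0,0,0.025],[0,0,0.025],[0,0,0.025]],"rot":[[0,0,0],[0,0,0],[0,0,0],[0,0,0],[0,0,0]]}' 26
python3 - <<'E'
from h import *
import pickle
A={}
for n in ["wrist","scene","side"]: A[n]=shot(n)
pickle.dump(A,open("a4.pkl","wb"))
o=[cv2.resize(A["wrist"][0],(400,300))]
for n,(x0,y0,x1,y1) in {"scene":(230,170,310,230),"side":(255,130,305,167)}.items():
    o.append(cv2.resize(A[n][0][y0:y1,x0:x1],(400,300),interpolation=cv2.INTER_CUBIC))
o.append(cv2.resize(A["wrist"][0][150:270,180:340],(400,300)))
cv2.imwrite("pics/f.png",np.vstack([np.hstack(o[:2]),np.hstack(o[2:])])[:,:,::-1])
E
```

```text
t: 6.95
tcp_pos: [0.5068, -0.2208, 0.1899]
ee_rot: [[-0.195, 0.981, -0.004], [0.981, 0.195, 0.002], [0.003, -0.003, -1.0]]
ft_force: [-0.0, -0.0, -0.8]
gripper_width: 0.276
grasp_force: 26.0
t: 7.45
tcp_pos: [0.5078, -0.2217, 0.1672]
ee_rot: [[-0.195, 0.981, -0.0], [0.981, 0.195, 0.0], [0.0, -0.0, -1.0]]
ft_force: [1.3, 0.2, -0.3]
gripper_width: 0.277
grasp_force: 26.0
```

View pics/f.png

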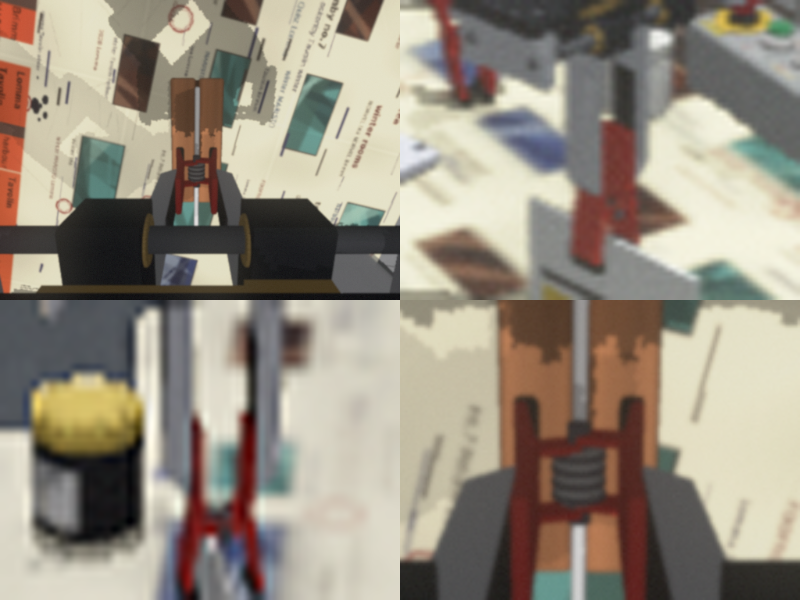

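The jaws stand astride the board: in the scene crop one jaw is in front at (588,255) and the other is hidden behind. In the wrist crop the board line at x≈579 is centred between the handles (centre 580), and there is no contact force. I'm handing in.

```bash
python3 -c "
from rig import manip
s=manip.read_state(); print(s['tcp_pos'],s['ft_force'],s['grasp_force'],abs(s['dq']).max()); print(manip.hand_in())"
```

```text
[ 0.50820184 -0.22191996  0.16795159] [ 0.00238778  0.02359455 -0.37074633] 25.9862619638443 0.0024949496899750187
the job is handed in; nothing more can be done
None
```

The job is handed in (the hand-in returned no verdict): the gripper holds the red clip squeezed wide open astride the middle of the board's top edge, with no contact force measured and the blue clip left on the rack.

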